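# Clamp a wall-lamp board in the ratchet hold-down

## Robot

A 6-joint arm with a two-finger parallel gripper is mounted at the origin on the work surface. World frame = base frame: x ahead of the robot, y to its left, z up, the work surface at z = 0. Lengths are in m, angles in rad, forces in N, time in s.
With the tool pointing down it reaches from about 0.35 to 0.85 m from the base axis. Payload 8.1 kg.
Tool frame: the origin (TCP) lies at the very end of the fingers, on their centre line; the grasp point (between the pads) lies 19 mm behind it; x points along the fingers, y is the direction in which the jaws open and shut, and the axes are right-handed (so a half turn about x gives the same grasp; the last joint's range is limited). The gripper opens to 93 mm and grips with 3 to 60 N. Pads are 15 mm wide; open, the fingers measure 128 mm over their backs; the gripper's body (75 mm by 188 mm) begins 65 mm behind the grasp point.
Start: joints at [-1.214, 0.13, 1.488, -0, 1.523, -0.085], TCP at [0.257, -0.542, 0.219] pointing down, gripper open.
Joint ranges: [-2.96, 2.96], [-0.89, 2.26], [0.02, 2.5], [-1.34, 4.48], [0, 2.73], [-2.66, 2.66]. Speed limits (rad/s): [2.39, 2.39, 2.79, 3.14, 3.14, 3.14].

## Interface

Orientations are given as a rotation vector (axis times angle).
In Python, from plant import * gives the robot as it stands. The module is installed in compiled form; this text tells all that it offers.
- The arm moves only by the tool apply_moves, never from a script. Its argument "series" is a list of rows, each an object with "jaw": the gripper's target within -1 to 1 (shut at 1, half-way at 0, fully open at -1); "linear": the shift along the tool's x, y, z normalised to -1 to 1, where 1 is 0.6 m, a list of three; "roll": the turn about the tool's x normalised to -1 to 1, where 1 is 30 degrees. A call has 1 to 20 rows; each row is the pose to reach, as a shift and turn from the pose measured when the call began, along the tool's axes at that moment; what a row does not reach only later rows make up. A row lasts 1/8 s, in which the tool goes at most 62.5 mm and 10.7 degrees, less where a joint would pass 70% of its speed; a pose out of reach is approached as far as the arm can. A call with a number of a shift or a turn outside -1 to 1 is refused whole. A call with a gripper value outside its range is refused whole. The fingers move at their own pace and stop on an object; "force" is the grip in N (left out, the last holds). Time passes only in rows, so rows that repeat a pose let the fingers close. It gives the time, the measured TCP pose, the force and the opening at its end, in the units of the state.
- read_state(): the state, without advancing time (a new reading comes with each control period).
- read_camera(name): name is "scene" or "top" or "wrist"; returns a dict with "pixels" (420x560x3 uint8, blue, green, red), "intrinsics" (3x3 intrinsics, pixels), "D" ([k1, k2, p1, p2, k3] as OpenCV has them; the pictures are not rectified), "rvec" (rotation vector, rad) and "tvec" (3), from world to camera coordinates, as OpenCV has them; the wrist camera has in their place "tool_from_camera" (4x4, takes a point from camera to tool coordinates, whose origin is the TCP and whose axes are the tool frame's). Camera axes: x right, y down, z forward; pixel columns grow to the right and rows downward; lengths in m; the calibration is good to about 2 mm. A picture is of the moment at which its call begins: read the wrist's pose just before it. There is no depth.
- close_job(): hands the job in, once; it reports no verdict.
The state is a dict: "t": time; "q": joint angles; "dq": joint speeds; "joint_torque": joint torques, N m; "tool_pos": TCP position; "orientation": TCP orientation; "force": force on the tool from outside, world axes, zero at the start; "wrist_torque": the same for the moment, N m; "opening": finger opening in m.
Only numpy, scipy, OpenCV 4.12 (cv2) and the standard library are available. Lean on these libraries where they do the work, as an engineer would, in place of code of your own. Each camera call takes 0.05 s, during which the arm holds its last target. There are 200 camera calls.

## Task

Slide the wooden wall-lamp board home into the corner of the steel fence, flush along both edges and without ramming it, so that its bare end lies under the raised foot of the hold-down. Then take the black handle and pump it in full strokes, one ratchet tooth a stroke, until a stroke first needs a firm push, some 7 or 8 N more than the idle strokes before: the board is then clamped tight, so stop there, for a tooth too many crushes the wood. Bring the foot down with the handle only, let go of everything at the end, and leave the other things on the bench where they are.

Things in the scene. Friction and masses are not known exactly. Their poses are not given: they have to be found in the camera images.
- hold_down: Grey cast-iron ratchet hold-down bolted to the bench, 280 mm tall. Origin on the bench (z = 0) under its ram; z up, x from the ram to the column (46 mm wide, x = 44 to 88 mm); the pump handle sticks out to -y. A square steel ram with saw teeth, pitch 5 mm, slides down through the head: a pawl on the lever drives it, a holding pawl keeps it, it cannot be raised again.
- clamp_spot (a point): Point on the bench (the hold-down's origin) where the foot comes down. The foot is round, 34 mm across, rubber-faced, on a stiff spring (5 N per mm) and a spindle whose setting differs each time: its underside starts 40 to 55 mm above the bench, and where in that range is not measured, so how many strokes are needed must be felt.
- ram: The toothed ram of the hold-down (14 x 16 mm bar, cap at the top) with its foot. Its origin is the hold-down's when the ram is fully up, and goes down with it. The robot must not touch it.
- fence: Low black steel angle fixed to the bench, 18 mm high. Origin at its inner corner on the bench, at (31, -40) mm in the hold-down's frame, same axes. One leg runs 170 mm to +y and stops the board in +x; the other runs 54 mm to -x and stops it in -y. A board that is home has its centre at (-30, 100) mm here, its y along this y. Press the board on it with less than 30 N.
- lever_pivot (a point): Pivot pin of the lever, along the hold-down's x; at (0, 30, 165) mm in its frame. Push needed at the handle, near the bottom of a stroke: about 2 N idle; once the foot bears on the board each tooth adds 4 to 5 N. Tight: the first stroke that needs 7 to 8 N more than an idle one; at 15 N more the board is crushed. A push on the lower stop is not clamping force.
- lever (a joint): Lever angle in rad: 0 = handle at its upper stop, pointing 0.25 rad above level; grows as it is pushed down; 0.24 = lower stop, hard. No return spring: it stays where it is left; lifting it takes 2 to 5 N. One stroke: down beyond 0.215 (the holding pawl clicks at about 0.20), then up to below 0.025 (the driving pawl drops behind the next tooth): the ram goes 5 mm down. A shorter stroke gains nothing.
- lever_grip (a point): Middle of the grip zone of the black round handle, on its axis, 180 mm from the pivot pin; about 210 mm above the bench when up, 167 mm when down. The handle is 24 mm thick and 110 mm long (128 to 238 mm from the pivot), along the lever, free all round.
- board: Loose wall-lamp board of pale wood, 60 mm (x) by 200 mm (y) by 28 mm, 0.2 to 0.4 kg, on the bench. Origin at the centre of its underside; +y points to the end with the lampholder, the -y end is bare. Lampholder's axis at y = 65 mm: brass flange 48 mm across, 28 to 34 mm above the bench; black barrel 40 mm across, 34 to 82 mm.
- holder_top (a point): Centre of the lampholder's top face, 82 mm above the bench.
- screwdriver: Bystander: screwdriver lying on the bench.
- cutters: Bystander: side cutters with orange handles lying on the bench behind the handle.
- bulb: Bystander: pale glass globe bulb, 95 mm across, standing in a 70 mm wooden block; 163 mm tall.
- acrylic: Bystander: clear acrylic plate 60 x 80 x 6 mm lying on the bench.
Not all that is in view belongs to the job. Of the things like the board, leave any that is pink or turquoise; of the rest the smaller one is meant.

How it is judged:
On the way, in this order (a step that is already met when the one before it is completed fails the run):
1. the board lies home in the fence corner, square, before the foot bears on it (x of board in the frame of fence above -0.033 m and y of board in the frame of fence below 0.103 m and angle between the y axis of board and the y axis of fence, either way round below 0.025 rad and height (world z) of board below 0.004 m and contact force between ram and board below 1 N), for 0.2 s.
2. the foot has been pumped down on to the board (contact force between ram and board above 4 N), for 0.1 s.
At the end, for the whole second after the job is handed in: The board lies flat in the fence corner, within 3 mm of both legs and square to within 0.025 rad, at rest, and the foot, held by the ratchet, presses on it with more than 19 N (never above 78 N) (x of board in the frame of fence above -0.033 m and y of board in the frame of fence below 0.103 m and angle between the y axis of board and the y axis of fence, either way round below 0.025 rad and height (world z) of board below 0.004 m and contact force between ram and board above 19 N and linear speed of board below 0.01 m/s); the robot touches nothing.
It fails at once if the board is crushed: the foot presses on it with more than 78 N (contact force between ram and board above 78 N).
It fails at once if the board is rammed against the fence (more than 35 N) (contact force between board and fence above 35 N).
It fails at once if the robot touches the ram or its foot instead of working the handle (contact force between any of the fingers, the arm and ram above 1 N).
It fails at once if another thing on the bench is shoved more than 30 mm (distance of any of screwdriver, cutters, bulb, acrylic from where it was at the start of the episode above 0.03 m).
It also fails if it takes over 70 s, if anything falls off the work surface, if the arm or the gripper's body presses on something with over 40 N, if the wrist force passes 120 N, or if a joint passes its speed limit or range.

## Working session

There is one attempt and no reset: what is moved stays moved. The work goes in short steps, Python scripts to look and compute and a tool call to move; the robot and the scene stay as the last step left them, time stands still between calls to the robot, and variables do not carry over. Pictures are saved under pics/ and viewed, about 8 in all and at most 12, crops included, and the job is handed in when it is done.

Besides the shell and the picture viewer there is one more tool, called after ">>>" as a command line: name --argument value ..., lists and objects as JSON in quotes. apply_moves: Moves the arm, as the interface text tells. Its arguments: {"type":"object","properties":{"series":{"type":"array"},"force":{"type":"number"}},"required":["series"]}

```bash
mkdir -p pics; cat > h.py <<'E'
from plant import *
import numpy as np, cv2
def grab(n,f=None):
    c=read_camera(n)
    if f: cv2.imwrite('pics/'+f,c['pixels'])
    return c
def ray(c,uv,s=None):
    K=np.array(c['intrinsics'],float);D=np.array(c['D'],float)
    p=cv2.undistortPoints(np.array(uv,float).reshape(-1,1,2),K,D).reshape(-1,2)
    d=np.c_[p,np.ones(len(p))]
    if 'rvec' in c:
        R=cv2.Rodrigues(np.array(c['rvec'],float))[0];t=np.array(c['tvec'],float).ravel()
        return -R.T@t, d@R
    T=np.array(c['tool_from_camera']);Rt=cv2.Rodrigues(np.array(s['orientation'],float))[0]
    return np.array(s['tool_pos'])+Rt@T[:3,3], d@(Rt@T[:3,:3]).T
def onz(c,uv,z,s=None):
    o,d=ray(c,uv,s); return o+d*((z-o[2])/d[:,2])[:,None]
def proj(c,P):
    return cv2.projectPoints(np.array(P,float).reshape(-1,1,3),np.array(c['rvec'],float),np.array(c['tvec'],float),np.array(c['intrinsics'],float),np.array(c['D'],float))[0].reshape(-1,2)
E
python3 - <<'E'
from h import *
s=read_state();print({k:np.round(v,3) for k,v in s.items()})
a=grab('scene','s0.png');b=grab('top','t0.png')
for c in(a,b):print(np.round(ray(c,[[280,210]]),3))
E
```

```text
{'t': np.float64(0.0), 'q': array([-1.214,  0.131,  1.489, -0.   ,  1.523, -0.085]), 'dq': array([ 0.001, -0.   , -0.   , -0.001,  0.001,  0.002]), 'joint_torque': array([ 2.0000e-03, -5.5984e+01, -4.9176e+01,  7.7000e-02,  3.5000e-02,
       -0.0000e+00]), 'tool_pos': array([ 0.256, -0.542,  0.218]), 'orientation': array([ 1.977,  0.446, -1.978]), 'force': array([0.002, 0.356, 0.167]), 'wrist_torque': array([-0.051,  0.028,  0.043]), 'opening': np.float64(0.093)}Traceback (most recent call last):
  File "<stdin>", line 4, in <module>
    return _wrapfunc(a, 'round', decimals=decimals, out=out)
    return _wrapit(obj, method, *args, **kwds)
    conv = _array_converter(obj)
ValueError: setting an array element with a sequence. The requested array has an inhomogeneous shape after 1 dimensions. The detected shape was (2,) + inhomogeneous part.
```

View pics/s0.png

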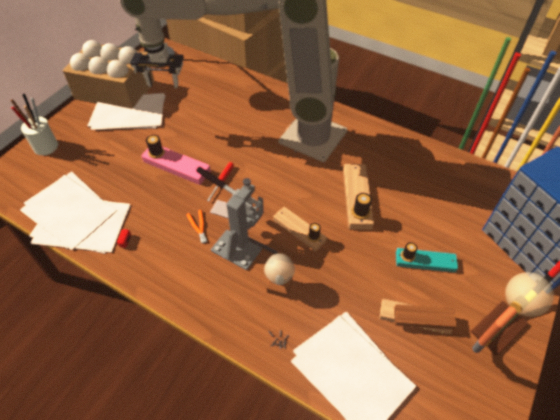

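View pics/t0.png

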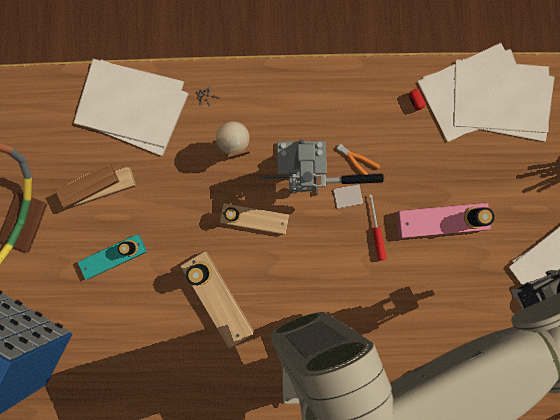

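The candidates in the top view are:
- pale wood board at (255,218)
- larger pale wood board at (217,300)
- pink board at (445,220)
- turquoise board at (112,257)
- loose planks without a lampholder at (95,187)

Pink and turquoise are excluded, so the smaller of the two pale ones, at (255,218), fits the description. I'll confirm it in one enlarged crop.

```bash
python3 - <<'E'
from h import *
b=grab('top');im=b['pixels']
o,d=ray(b,[[280,210]]);print('top',o.round(3),d.round(3))
cr=im[120:260,190:400];cv2.imwrite('pics/c0.png',cv2.resize(cr,None,fx=3.8,fy=3.8,interpolation=cv2.INTER_CUBIC))
print(onz(b,[[222,205],[288,233],[305,190],[383,179]],0.0).round(3))
hsv=cv2.cvtColor(im,cv2.COLOR_BGR2HSV)
for (u,v) in [(265,220),(215,310),(300,240)]:print(hsv[v,u])
E
```

```text
top [0.397 0.107 1.416] [[ 0.052 -0.002 -0.999]]
[[ 0.489  0.281  0.   ]
 [ 0.4    0.081  0.   ]
 [ 0.53   0.026  0.   ]
 [ 0.558 -0.213  0.   ]]
[ 16 108 185]
[ 17 109 189]
[ 13 144 143]
```

View pics/c0.png

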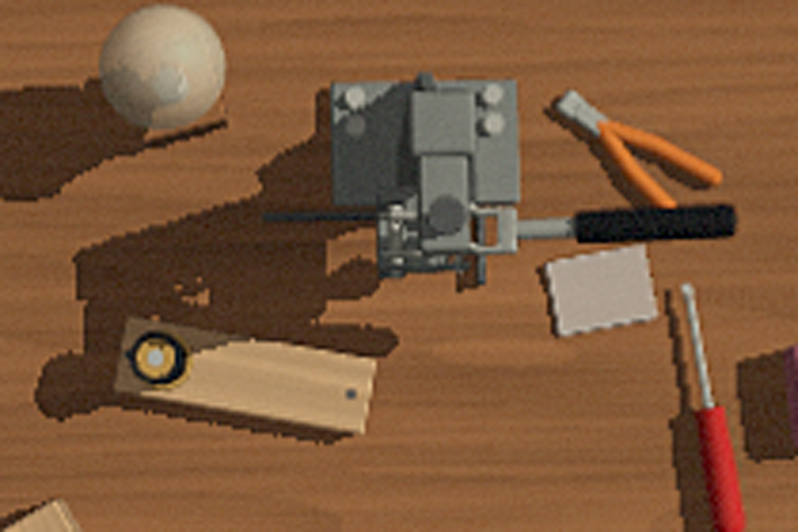

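The crop confirms the target: the pale wood board with the dark barrel at crop (158,358) and its bare end at (365,395). It is smaller than the other pale board. The black fence leg shows at crop (265–385,216), and the handle runs from (575,225) to (735,220). Next I'll measure all of these.

```bash
cat > meas.py <<'E'
from h import *
b=grab('top');im=b['pixels'];hsv=cv2.cvtColor(im,cv2.COLOR_BGR2HSV)
px=lambda u,v:[190+u/3.8,120+v/3.8]
# handle black mask
m=((hsv[...,2]<60)).astype(np.uint8);m[:, :340]=0;m[:,388:]=0;m[:172]=0;m[186:]=0
ys,xs=np.nonzero(m);print('handle px',xs.min(),xs.max(),ys.min(),ys.max())
r=[(xs<349),(xs>xs.max()-8)]
vx,vy,x0,y0=cv2.fitLine(np.c_[xs,ys].astype(np.float32),cv2.DIST_L2,0,.01,.01).ravel()
f=lambda u:[u,y0+vy/vx*(u-x0)]
ends=[f(xs.min()-.5),f(xs.max()+.5)]
P0=onz(b,[ends[0]],.165+.128*np.sin(.25))[0];P1=onz(b,[ends[1]],.165+.238*np.sin(.25))[0]
print('handle',P0.round(4),P1.round(4),'len',np.linalg.norm(P1-P0))
yv=(P0-P1)[:2];yv/=np.linalg.norm(yv);yaw=np.arctan2(-yv[0],yv[1]);print('yaw',yaw)
mid=(P0+P1)/2;O=mid[:2]+yv*(.183*np.cos(.25)-.030);print('O from handle',O)
# fence leg
print('fence +y end inner/outer',onz(b,[px(265,220),px(265,212),px(380,220)],.018).round(4))
xv=np.array([yv[1],-yv[0]]);F=O+.031*xv-.04*yv;print('pred fence corner',F,'+y end',F+.17*yv, proj(b,[[*(F+.17*yv),.018],[*(F+.05*yv),.018]]))
print('plate',onz(b,[px(333,82),px(520,82),px(520,203),px(333,203)],.012).round(4))
print('cap',onz(b,[px(447,213)],.285).round(4))
print('bulb',onz(b,[px(163,68)],.115).round(4))
# board
m=cv2.inRange(hsv,(12,50,150),(25,140,255));n,l,st,ce=cv2.connectedComponentsWithStats(m)
k=l[222,275];cn=cv2.findContours((l==k).astype(np.uint8),0,2)[0][0]
rect=cv2.minAreaRect(cn);print(rect)
q=onz(b,cv2.boxPoints(rect),.028);print(q.round(4))
print('board corners hand',onz(b,[px(377,358),px(363,434),px(115,390),px(128,318)],.028).round(4))
print('holder',onz(b,[px(157,357)],.082).round(4))
s=read_state();print(cv2.Rodrigues(np.array(s['orientation']))[0].round(3))
E
python3 meas.py
```

```text
handle px 341 382 172 183
handle [ 0.537  -0.0565  0.1967] [ 0.5367 -0.1614  0.2239] len 0.10837551925750984
yaw -0.002853127121732459
O from handle [0.53727871 0.03835666]
fence +y end inner/outer [[0.5675 0.1631 0.018 ]
 [0.5739 0.1629 0.018 ]
 [0.5655 0.0718 0.018 ]]
pred fence corner [ 0.56816446 -0.00173163] +y end [0.56864949 0.16826768] [[258.00698023 177.55481299]
 [297.77319351 176.8011872 ]]
plate [[ 0.6783  0.1067  0.012 ]
 [ 0.675  -0.0431  0.012 ]
 [ 0.5775 -0.0403  0.012 ]
 [ 0.5807  0.1088  0.012 ]]
cap [[0.5369 0.0353 0.285 ]]
bulb [[0.6711 0.2329 0.115 ]]
((257.90582275390625, 218.69921875), (59.145111083984375, 20.0240478515625), 10.68491268157959)
[[0.4331 0.263  0.028 ]
 [0.4917 0.2509 0.028 ]
 [0.4552 0.078  0.028 ]
 [0.3968 0.0904 0.028 ]]
board corners hand [[0.4555 0.0769 0.028 ]
 [0.3962 0.0892 0.028 ]
 [0.4348 0.283  0.028 ]
 [0.4912 0.272  0.028 ]]
holder [[0.4576 0.244  0.082 ]]
[[-0.     0.428 -0.904]
 [ 0.001 -0.904 -0.428]
 [-1.    -0.001 -0.   ]]
```

>>> apply_moves --series '[{"jaw": -1,"linear": [-0.185,-0.1,-0.08],"roll": 0},{"jaw": -1,"linear": [-0.185,-0.73,-0.57],"roll": -1},{"jaw": -1,"linear": [-0.185,-0.73,-0.57],"roll": -1},{"jaw": -1,"linear": [-0.185,-0.73,-0.57],"roll": -1},{"jaw": -1,"linear": [-0.185,-0.73,-0.57],"roll": -1},{"jaw": -1,"linear": [-0.185,-0.73,-0.57],"roll": -1},{"jaw": -1,"linear": [-0.185,-0.73,-0.57],"roll": -1},{"jaw": -1,"linear": [-0.185,-0.73,-0.57],"roll": -1},{"jaw": -1,"linear": [-0.185,-0.73,-0.57],"roll": -1},{"jaw": -1,"linear": [-0.185,-0.73,-0.57],"roll": -1},{"jaw": -1,"linear": [-0.185,-0.73,-0.57],"roll": -1},{"jaw": -1,"linear": [-0.185,-0.73,-0.57],"roll": -1},{"jaw": -1,"linear": [-0.185,-0.73,-0.57],"roll": -1},{"jaw": -1,"linear": [-0.185,-0.73,-0.57],"roll": -1}]'

```text
t: 1.95
tool_pos: [0.3783, -0.0009, 0.3294]
orientation: [1.641, 0.859, -1.641]
force: [-0.5, 0.3, -0.3]
opening: 0.0926
```

```bash
cat >> h.py <<'E'
def plan(goal,yaw=None):
    "shift/roll in move units to world goal; yaw = world angle of tool y (deg)"
    s=read_state();R=cv2.Rodrigues(np.array(s['orientation'],float))[0];p=np.array(s['tool_pos'])
    a=np.degrees(np.arctan2(R[1,1],R[0,1]))
    print('t',round(float(s['t']),2),'pos',p.round(4),'yaw_y',a.round(2),'force',np.array(s['force']).round(2),'open',round(float(s['opening']),4),'tilt',R[:,0].round(4))
    if goal is not None: print(' lin',(R.T@(np.array(goal)-p)/.6).round(4),'roll',None if yaw is None else round(-((yaw-a+180)%360-180)/30,3))
E
python3 -c "
from h import *
plan([.41,.17,.33],-10.8)"
```

```text
t 1.95 pos [ 0.3783 -0.0009  0.3294] yaw_y -34.8 force [-0.48  0.28 -0.32] open 0.0926 tilt [-6.e-04  1.e-03 -1.e+00]
 lin [-0.0008 -0.1191 -0.264 ] roll -0.8
```

>>> apply_moves --series '[{"jaw": -1,"linear": [0,-0.12,-0.264],"roll": -0.8},{"jaw": -1,"linear": [0,-0.12,-0.264],"roll": -0.8},{"jaw": -1,"linear": [0,-0.12,-0.264],"roll": -0.8},{"jaw": -1,"linear": [0,-0.12,-0.264],"roll": -0.8},{"jaw": -1,"linear": [0,-0.12,-0.264],"roll": -0.8},{"jaw": -1,"linear": [0,-0.12,-0.264],"roll": -0.8}]'

```text
t: 2.7
tool_pos: [0.4097, 0.1691, 0.3296]
orientation: [1.349, 1.114, -1.348]
force: [0.5, 0.0, -0.2]
opening: 0.093
```

```bash
python3 - <<'E'
from h import *
plan([.457,.244,.2],-10.8)
s=read_state();w=grab('wrist','w0.png')
o,d=ray(w,[[280,210]],s);print(o.round(3),d.round(3))
import pickle;pickle.dump((s,w),open('w0.pkl','wb'))
E
```

```text
t 2.7 pos [0.4097 0.1691 0.3296] yaw_y -10.92 force [ 0.48  0.03 -0.2 ] open 0.093 tilt [-4.e-04  8.e-04 -1.e+00]
 lin [ 0.2161  0.0539 -0.1374] roll -0.004
[0.424 0.247 0.497] [[-0.039 -0.296 -0.955]]
```

View pics/w0.png

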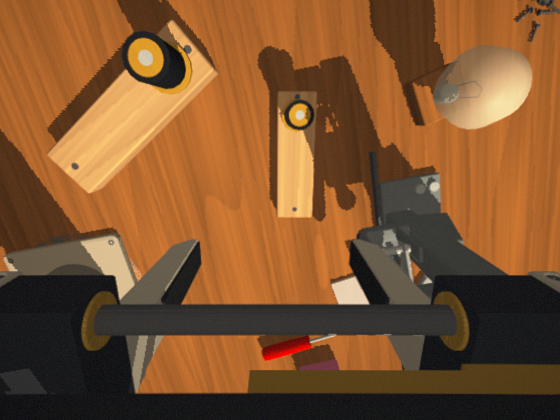

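The wrist view shows the board spanning about (277–317, 92–217) with the holder top near (300,115). The fence leg runs from (373,153) down to about (382,222). I'll cast these.

```bash
python3 - <<'E'
from h import *
import pickle;s,w=pickle.load(open('w0.pkl','rb'));im=w['pixels']
print('holder',onz(w,[[299.5,115]],.082,s).round(4))
print('board TL TR BR BL',onz(w,[[278,92],[317,92],[313,217],[277,217]],.028,s).round(4))
g=im[:,:,:].max(2)
for v in(158,170,182,194,206):print(v,g[v,364:392])
E
```

```text
holder [[0.4581 0.246  0.082 ]]
board TL TR BR BL [[0.4362 0.2846 0.028 ]
 [0.4938 0.2735 0.028 ]
 [0.4577 0.0784 0.028 ]
 [0.3976 0.09   0.028 ]]
158 [86 84 85 84 81 63 39 37 41 48 47 55 70 76 84 89 91 94 91 90 91 91 91 86
 88 86 87 87]
170 [89 85 84 82 82 82 62 39 33 42 45 49 55 71 81 84 90 92 92 89 91 89 91 89
 88 86 86 87]
182 [93 89 86 83 80 82 84 69 41 38 38 48 48 54 70 76 70 63 65 64 59 60 63 68
 65 67 69 68]
194 [183 192 186 133  91  79  80  84  71  45  36  39  47  47  50  56  59  58
  67  72  72  72  70  71  73  70  74  74]
206 [158 168 180 183 181 169 126  84  81  76  55  35  37  45  50  47  55  56
  59  69  71  73  73  72  72  73  74  73]
```

```bash
python3 - <<'E'
from h import *
import pickle;s,w=pickle.load(open('w0.pkl','rb'))
print('inner bottom z0',onz(w,[[369.2,158],[370.3,170],[371.4,182],[372.6,194],[374,206]],0,s).round(4))
print('inner top z18',onz(w,[[372.5,158],[373.0,170],[374.6,182],[375.6,194],[376.8,206]],.018,s).round(4))
print('leg end', onz(w,[[373,152]],.018,s).round(4))
plan([.458,.245,.15],-10.85)
E
```

```text
inner bottom z0 [[0.5694 0.1547 0.    ]
 [0.5692 0.1339 0.    ]
 [0.5691 0.1126 0.    ]
 [0.5691 0.0907 0.    ]
 [0.5694 0.0682 0.    ]]
inner top z18 [[0.5694 0.1571 0.018 ]
 [0.5684 0.1372 0.018 ]
 [0.5691 0.1164 0.018 ]
 [0.5688 0.0954 0.018 ]
 [0.5689 0.0738 0.018 ]]
leg end [[0.5711 0.1666 0.018 ]]
t 2.75 pos [0.4097 0.1691 0.3298] yaw_y -10.93 force [-0.71 -0.06 -0.19] open 0.093 tilt [-1.e-04  1.e-03 -1.e+00]
 lin [ 0.2997  0.0551 -0.1392] roll -0.003
```

>>> apply_moves --series '[{"jaw": -1,"linear": [0.2,0.054,-0.14],"roll": 0},{"jaw": -1,"linear": [0.2,0.054,-0.14],"roll": 0},{"jaw": -1,"linear": [0.3,0.054,-0.14],"roll": 0},{"jaw": -1,"linear": [0.3,0.054,-0.14],"roll": 0},{"jaw": -1,"linear": [0.3,0.054,-0.14],"roll": 0}]'

```text
t: 3.38
tool_pos: [0.4571, 0.2446, 0.1497]
orientation: [1.348, 1.114, -1.351]
force: [-0.2, -0.2, 1.3]
opening: 0.0931
```

```bash
python3 -c "
from h import *
plan([.458,.245,.043],-10.85)"
```

```text
t 3.38 pos [0.4571 0.2446 0.1497] yaw_y -10.98 force [-0.2  -0.23  1.28] open 0.0931 tilt [-1.9e-03  1.0e-04 -1.0e+00]
 lin [ 0.1778  0.0018 -0.0009] roll -0.004
```

>>> apply_moves --series '[{"jaw": -1,"linear": [0.09,0.001,-0.001],"roll": 0},{"jaw": -1,"linear": [0.178,0.001,-0.001],"roll": 0},{"jaw": -1,"linear": [0.178,0.001,-0.001],"roll": 0},{"jaw": 1,"linear": [0.178,0.001,-0.001],"roll": 0},{"jaw": 1,"linear": [0.178,0.001,-0.001],"roll": 0},{"jaw": 1,"linear": [0.178,0.001,-0.001],"roll": 0},{"jaw": 1,"linear": [0.178,0.001,-0.001],"roll": 0},{"jaw": 1,"linear": [0.178,0.001,-0.001],"roll": 0}]' --force 40

```text
t: 4.38
tool_pos: [0.4576, 0.2452, 0.0431]
orientation: [1.348, 1.114, -1.35]
force: [-0.5, -0.2, 0.4]
opening: 0.0477
```

```bash
python3 -c "
from h import *
plan([.524,.190,.044],0)"
```

```text
t 4.38 pos [0.4576 0.2452 0.0431] yaw_y -10.98 force [-0.53 -0.16  0.41] open 0.0477 tilt [-1.7e-03  2.0e-04 -1.0e+00]
 lin [-0.0017  0.1262  0.0692] roll -0.366
```

>>> apply_moves --series '[{"jaw": 1,"linear": [0,0,0],"roll": 0},{"jaw": 1,"linear": [0,0,0],"roll": 0},{"jaw": 1,"linear": [0,0,0],"roll": 0}]'

```text
t: 4.75
tool_pos: [0.4576, 0.2452, 0.043]
orientation: [1.348, 1.114, -1.35]
force: [0.3, 0.1, 0.3]
opening: 0.0396
```

>>> apply_moves --series '[{"jaw": 1,"linear": [-0.001,0.02,0.01],"roll": -0.06},{"jaw": 1,"linear": [-0.001,0.04,0.02],"roll": -0.12},{"jaw": 1,"linear": [-0.001,0.06,0.03],"roll": -0.18},{"jaw": 1,"linear": [-0.001,0.08,0.04],"roll": -0.24},{"jaw": 1,"linear": [-0.001,0.1,0.055],"roll": -0.3},{"jaw": 1,"linear": [-0.001,0.12,0.065],"roll": -0.35},{"jaw": 1,"linear": [-0.001,0.126,0.069],"roll": -0.366},{"jaw": 1,"linear": [-0.001,0.126,0.069],"roll": -0.366},{"jaw": 1,"linear": [-0.001,0.126,0.069],"roll": -0.366}]'

```text
t: 5.88
tool_pos: [0.5234, 0.1903, 0.0432]
orientation: [1.208, 1.211, -1.211]
force: [-0.3, -0.0, -2.0]
opening: 0.0401
```

```bash
python3 - <<'E'
from h import *
plan([.535,.168,.0435],0)
s=read_state();w=grab('wrist','w1.png')
E
```

```text
t 5.88 pos [0.5234 0.1903 0.0432] yaw_y -0.0 force [-0.29 -0.01 -2.02] open 0.0401 tilt [-2.4e-03 -1.0e-04 -1.0e+00]
 lin [-0.0006  0.0193  0.0371] roll -0.0
```

View pics/w1.png

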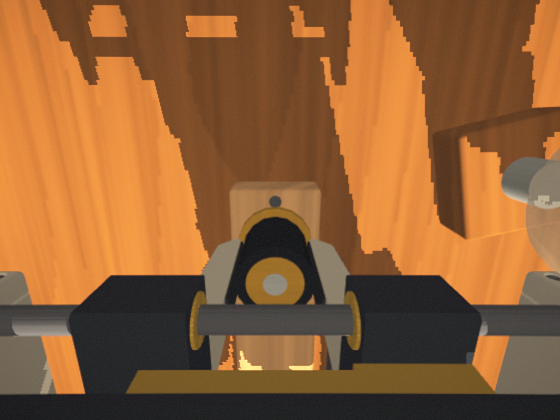

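The board is square in the wrist view (bare top at (230–320,185)) and held at the barrel. The bulb at the right edge may be near the gripper body, so I'll check its position before closing in.

```bash
python3 - <<'E'
from h import *
import pickle;s,w=pickle.load(open('w0.pkl','rb'))
print('wrist',onz(w,[[487,87]],.1155,s).round(4), 'edges',onz(w,[[440,87],[533,87],[487,45],[487,130]],.1155,s).round(4))
t=grab('top');hsv=cv2.cvtColor(t['pixels'],cv2.COLOR_BGR2HSV)[110:165,205:260]
m=cv2.inRange(hsv,(0,0,120),(40,95,255));ys,xs=np.nonzero(cv2.morphologyEx(m,cv2.MORPH_OPEN,np.ones((5,5))))
c,r=cv2.minEnclosingCircle(np.c_[xs,ys].astype(np.float32));print(c,r)
print('top',onz(t,[[c[0]+205,c[1]+110]],.1155).round(4))
E
```

```text
wrist [[0.6839 0.2345 0.1155]] edges [[0.6283 0.2455 0.1155]
 [0.7381 0.2238 0.1155]
 [0.683  0.281  0.1155]
 [0.6848 0.1829 0.1155]]
(30.5, 37.14285659790039) 26.540884017944336
top [[0.6444 0.2259 0.1155]]
```

>>> apply_moves --series '[{"jaw": 1,"linear": [0,0,0.01],"roll": 0},{"jaw": 1,"linear": [0,0,0.02],"roll": 0},{"jaw": 1,"linear": [0,0,0.03],"roll": 0},{"jaw": 1,"linear": [0,0,0.04],"roll": 0},{"jaw": 1,"linear": [0,0,0.04],"roll": 0}]'

```text
t: 6.6
tool_pos: [0.5234, 0.1657, 0.0432]
orientation: [1.208, 1.211, -1.212]
force: [0.3, -0.4, -2.4]
opening: 0.0392
```

>>> apply_moves --series '[{"jaw": 1,"linear": [0,0.008,0],"roll": 0},{"jaw": 1,"linear": [0,0.016,0],"roll": 0},{"jaw": 1,"linear": [0,0.016,0],"roll": 0}]'

```text
t: 6.98
tool_pos: [0.5336, 0.1658, 0.0433]
orientation: [1.209, 1.21, -1.211]
force: [1.6, 0.8, -3.0]
opening: 0.0395
```

>>> apply_moves --series '[{"jaw": 1,"linear": [0,0,0.0017],"roll": 0},{"jaw": 1,"linear": [0,0,0.0025],"roll": 0},{"jaw": 1,"linear": [0,0,0.0025],"roll": 0}]'

```text
t: 7.35
tool_pos: [0.5336, 0.1643, 0.0433]
orientation: [1.209, 1.21, -1.211]
force: [0.6, -0.3, -3.0]
opening: 0.0396
```

>>> apply_moves --series '[{"jaw": 1,"linear": [0,0.003,0],"roll": 0},{"jaw": 1,"linear": [0,0.004,0],"roll": 0},{"jaw": 1,"linear": [0,0.004,0],"roll": 0}]'

```text
t: 7.72
tool_pos: [0.536, 0.1643, 0.0433]
orientation: [1.208, 1.21, -1.211]
force: [0.1, -1.1, -3.1]
opening: 0.0395
```

>>> apply_moves --series '[{"jaw": 1,"linear": [0,0,0.001],"roll": 0},{"jaw": 1,"linear": [0,0,0.0017],"roll": 0},{"jaw": 1,"linear": [0,0,0.0017],"roll": 0}]'

```text
t: 8.1
tool_pos: [0.5361, 0.1632, 0.0433]
orientation: [1.209, 1.21, -1.211]
force: [0.1, 0.4, -3.3]
opening: 0.0393
```

>>> apply_moves --series '[{"jaw": 1,"linear": [0,0.001,0],"roll": 0},{"jaw": 1,"linear": [0,0.0017,0],"roll": 0},{"jaw": 1,"linear": [0,0.0017,0],"roll": 0}]'

```text
t: 8.48
tool_pos: [0.5371, 0.1632, 0.0433]
orientation: [1.208, 1.21, -1.211]
force: [-0.2, 0.5, -2.8]
opening: 0.0392
```

>>> apply_moves --series '[{"jaw": 1,"linear": [0,0,0.001],"roll": 0},{"jaw": 1,"linear": [0,0,0.0017],"roll": 0},{"jaw": 1,"linear": [0,0,0.0017],"roll": 0}]'

```text
t: 8.85
tool_pos: [0.5371, 0.1621, 0.0433]
orientation: [1.208, 1.21, -1.211]
force: [0.2, 0.8, -2.4]
opening: 0.0396
```

>>> apply_moves --series '[{"jaw": 1,"linear": [0,0,0.001],"roll": 0},{"jaw": 1,"linear": [0,0,0.0017],"roll": 0},{"jaw": 1,"linear": [0,0,0.0017],"roll": 0}]'

```text
t: 9.22
tool_pos: [0.5372, 0.161, 0.0433]
orientation: [1.209, 1.21, -1.211]
force: [-0.1, 0.8, -1.7]
opening: 0.0399
```

>>> apply_moves --series '[{"jaw": 1,"linear": [0,0.001,0],"roll": 0},{"jaw": 1,"linear": [0,0.0017,0],"roll": 0},{"jaw": 1,"linear": [0,0.0017,0],"roll": 0}]'

```text
t: 9.6
tool_pos: [0.5382, 0.161, 0.0433]
orientation: [1.208, 1.21, -1.211]
force: [0.4, 0.7, -3.1]
opening: 0.0395
```

>>> apply_moves --series '[{"jaw": 1,"linear": [0,0,0.001],"roll": 0},{"jaw": 1,"linear": [0,0,0.0017],"roll": 0},{"jaw": 1,"linear": [0,0,0.0017],"roll": 0}]'

```text
t: 9.98
tool_pos: [0.5383, 0.1599, 0.0433]
orientation: [1.209, 1.21, -1.211]
force: [0.0, 0.8, -2.3]
opening: 0.0395
```

>>> apply_moves --series '[{"jaw": 1,"linear": [0,0.001,0],"roll": 0},{"jaw": 1,"linear": [0,0.0017,0],"roll": 0},{"jaw": 1,"linear": [0,0.0017,0],"roll": 0}]'

```text
t: 10.35
tool_pos: [0.539, 0.1599, 0.0432]
orientation: [1.208, 1.21, -1.212]
force: [-1.6, 0.8, -1.7]
opening: 0.0396
```

>>> apply_moves --series '[{"jaw": 1,"linear": [0,0,0.001],"roll": 0},{"jaw": 1,"linear": [0,0,0.0017],"roll": 0},{"jaw": 1,"linear": [0,0,0.0017],"roll": 0}]'

```text
t: 10.72
tool_pos: [0.5391, 0.1598, 0.0434]
orientation: [1.209, 1.211, -1.211]
force: [-1.2, 5.8, -0.4]
opening: 0.0397
```

```bash
python3 - <<'E'
from h import *
plan(None)
s=read_state();print(s['wrist_torque'])
a=grab('scene');b=grab('top')
# expected pixels: board home corners + short leg
P=[[.569,-.0025,.018],[.515,-.0025,.018],[.509,-.0025,.028]]
A=proj(a,P);B=proj(b,P);print(A,B)
ca,cb=A.mean(0).astype(int),B.mean(0).astype(int)
f=lambda im,c:cv2.resize(im[c[1]-25:c[1]+25,c[0]-33:c[0]+33],(396,300),interpolation=cv2.INTER_CUBIC)
cv2.imwrite('pics/c1.png',np.hstack([f(a['pixels'],ca),f(b['pixels'],cb)]))
E
```

```text
t 10.72 pos [0.5391 0.1598 0.0434] yaw_y -0.03 force [-1.21  5.79 -0.44] open 0.0397 tilt [-2.e-03  9.e-04 -1.e+00]
[ 0.90126341  0.18128515 -0.13943545]
[[236.78041063 229.56460506]
 [245.17779794 218.87346705]
 [245.94146185 216.07755732]] [[314.59115898 176.21426009]
 [315.05768726 194.05026751]
 [315.36363959 195.76469994]]
```

View pics/c1.png

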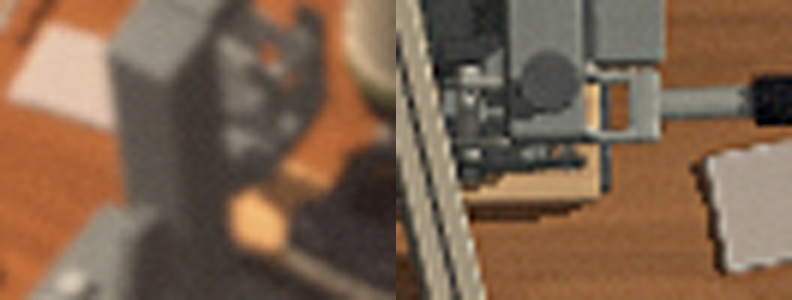

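Force in y rose to 5.8 N with the motion stalled, so the board's end bears on the short leg. The top-view crop shows it touching the leg at (603,170). Now a light press in x.

>>> apply_moves --series '[{"jaw": 1,"linear": [0,0.001,0],"roll": 0},{"jaw": 1,"linear": [0,0.0015,0],"roll": 0},{"jaw": 1,"linear": [0,0.0015,0],"roll": 0}]'

```text
t: 11.2
tool_pos: [0.5391, 0.1598, 0.0433]
orientation: [1.208, 1.212, -1.212]
force: [-6.6, 2.7, 1.7]
opening: 0.0397
```

>>> apply_moves --series '[{"jaw": -0.7,"linear": [0,0,0],"roll": 0},{"jaw": -0.7,"linear": [0,0,0],"roll": 0},{"jaw": -0.7,"linear": [0,0,0],"roll": 0},{"jaw": -0.7,"linear": [0,0,0],"roll": 0},{"jaw": -0.7,"linear": [0,0,0],"roll": 0},{"jaw": -0.7,"linear": [0,0,0],"roll": 0}]'

```text
t: 11.95
tool_pos: [0.5391, 0.1598, 0.0433]
orientation: [1.208, 1.212, -1.212]
force: [0.6, 0.1, -0.0]
opening: 0.0792
```

>>> apply_moves --series '[{"jaw": -0.7,"linear": [-0.05,0,0],"roll": 0},{"jaw": -0.7,"linear": [-0.1,0,0],"roll": 0},{"jaw": -0.7,"linear": [-0.55,0,0],"roll": 0},{"jaw": -0.7,"linear": [-0.55,0,0],"roll": 0},{"jaw": -0.7,"linear": [-0.55,0,0],"roll": 0},{"jaw": -0.7,"linear": [-0.55,0,0],"roll": 0},{"jaw": -0.7,"linear": [-0.55,0,0],"roll": 0}]'

```text
t: 12.82
tool_pos: [0.5416, 0.1598, 0.3791]
orientation: [1.213, 1.208, -1.205]
force: [0.3, 0.7, -0.5]
opening: 0.0791
```

```bash
python3 - <<'E'
from h import *
plan([.537,-.108,.38],0)
s=read_state();w=grab('wrist','w2.png')
import pickle;pickle.dump((s,w),open('w2.pkl','wb'))
E
```

```text
t 12.82 pos [0.5416 0.1598 0.3791] yaw_y -0.02 force [ 0.26  0.67 -0.53] open 0.0791 tilt [ 0.0041  0.0023 -1.    ]
 lin [-0.0026 -0.0075  0.4463] roll -0.001
```

View pics/w2.png

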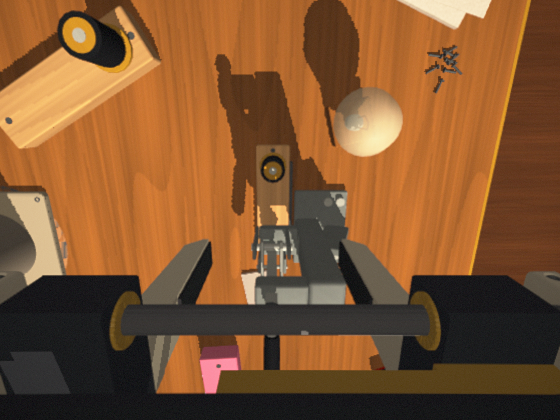

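The board lies along the fence at (257–290, 145–228) with the holder at (273,168). I'll check its angle and position numerically.

```bash
python3 - <<'E'
from h import *
import pickle;s,w=pickle.load(open('w2.pkl','rb'));im=w['pixels'].astype(int)
pts=[]
for v in range(152,224,4):
    g=im[v,244:270].sum(1);pts.append((v,[int(x) for x in g[::1]]))
for v in(156,180,204,220):print(v,im[v,248:268,1],im[v,284:300,1])
print('holder',onz(w,[[272.8,168]],.082,s).round(4),'far corners',onz(w,[[257,145.5],[290,145.5]],.028,s).round(4))
E
```

```text
156 [ 58  58  63  62  60  60  57  60  85  98 100  96  98  98  94  87  84  82
  76  60] [91 94 90 98 92 76 57 50 52 48 49 52 50 50 54 56]
180 [57 55 61 58 62 61 61 63 75 92 95 97 97 98 99 96 87 72 46 28] [92 93 92 95 93 67 51 49 46 44 49 51 56 56 55 57]
204 [116 112 115 116 124 107  76  59  63  89  95  96 101  98  98  97  93  94
  93  91] [96 90 93 91 84 57 47 50 46 47 61 68 74 73 74 74]
220 [116 113 113 114 117  90  63  58  65 140 185 193 139 101  99  95  96  94
  93  96] [185 186 194 188 138  84  56  46  45  50  67  65  61  59  62  59]
holder [[0.539  0.1649 0.082 ]] far corners [[0.5113 0.1958 0.028 ]
 [0.5691 0.1958 0.028 ]]
```

```bash
python3 - <<'E'
from h import *
import pickle;s,w=pickle.load(open('w2.pkl','rb'))
print(onz(w,[[255.7,156],[256,180],[256.7,204],[256.7,220]],.028,s).round(4),onz(w,[[289.2,156],[288.9,180],[288.6,204],[288.6,220]],.028,s).round(4))
E
```

```text
[[0.5087 0.1776 0.028 ]
 [0.5084 0.1345 0.028 ]
 [0.5089 0.0893 0.028 ]
 [0.5083 0.0579 0.028 ]] [[0.5679 0.1776 0.028 ]
 [0.568  0.1344 0.028 ]
 [0.568  0.0892 0.028 ]
 [0.5684 0.0578 0.028 ]]
```

>>> apply_moves --series '[{"jaw": -0.5,"linear": [0,-0.008,0.446],"roll": 0},{"jaw": -0.5,"linear": [0,-0.008,0.446],"roll": 0},{"jaw": -0.5,"linear": [0,-0.008,0.446],"roll": 0},{"jaw": -0.5,"linear": [0,-0.008,0.446],"roll": 0},{"jaw": -0.5,"linear": [0,-0.008,0.446],"roll": 0},{"jaw": -0.5,"linear": [0,-0.008,0.446],"roll": 0},{"jaw": -0.5,"linear": [0,-0.008,0.446],"roll": 0}]'

```text
t: 13.75
tool_pos: [0.537, -0.1063, 0.3788]
orientation: [1.213, 1.209, -1.204]
force: [0.1, 0.5, 0.6]
opening: 0.0696
```

```bash
python3 - <<'E'
from h import *
plan([.537,-.108,.191],0)
E
```

```text
t 13.75 pos [ 0.537  -0.1063  0.3788] yaw_y 0.06 force [0.14 0.48 0.61] open 0.0696 tilt [ 0.0044  0.0033 -1.    ]
 lin [ 0.313  -0.0013  0.0039] roll 0.002
```

>>> apply_moves --series '[{"jaw": -0.5,"linear": [0.1,0,0.004],"roll": 0},{"jaw": -0.5,"linear": [0.2,0,0.004],"roll": 0},{"jaw": -0.5,"linear": [0.28,0,0.004],"roll": 0},{"jaw": -0.5,"linear": [0.313,-0.001,0.004],"roll": 0},{"jaw": -0.5,"linear": [0.313,-0.001,0.004],"roll": 0}]'

```text
t: 14.38
tool_pos: [0.5368, -0.1068, 0.1905]
orientation: [1.212, 1.211, -1.203]
force: [0.3, -0.6, 0.8]
opening: 0.0694
```

>>> apply_moves --series '[{"jaw": 1,"linear": [0,0,0],"roll": 0},{"jaw": 1,"linear": [0,0,0],"roll": 0},{"jaw": 1,"linear": [0,0,0],"roll": 0},{"jaw": 1,"linear": [0,0,0],"roll": 0},{"jaw": 1,"linear": [0,0,0],"roll": 0},{"jaw": 1,"linear": [0,0,0],"roll": 0},{"jaw": 1,"linear": [0,0,0],"roll": 0},{"jaw": 1,"linear": [0,0,0],"roll": 0}]' --force 30

```text
t: 15.38
tool_pos: [0.5373, -0.1069, 0.1907]
orientation: [1.212, 1.21, -1.203]
force: [5.8, -0.6, -0.5]
opening: 0.0234
```

```bash
python3 - <<'E'
from h import *
plan(None)
b=grab('top');im=b['pixels'][150:210,290:400]
cv2.imwrite('pics/c2.png',cv2.resize(im,None,fx=6,fy=6,interpolation=cv2.INTER_CUBIC))
E
```

```text
t 15.38 pos [ 0.5373 -0.1069  0.1907] yaw_y 0.15 force [ 5.83 -0.6  -0.5 ] open 0.0234 tilt [ 0.0038  0.0037 -1.    ]
```

View pics/c2.png

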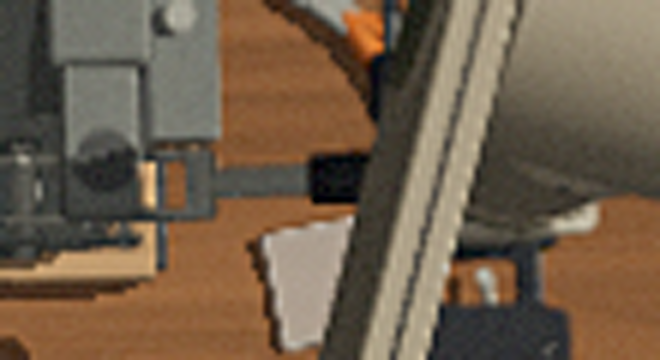

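The fingers hold the handle (opening 23.4 mm, handle 24 mm). The top-view crop shows the handle entering the gripper at about (310–375,180). First I'll feel for the upper stop.

>>> apply_moves --series '[{"jaw": 1,"linear": [-0.0008,0.0007,0],"roll": 0},{"jaw": 1,"linear": [-0.0017,0.0007,0],"roll": 0},{"jaw": 1,"linear": [-0.0017,0.0007,0],"roll": 0}]'

```text
t: 15.8
tool_pos: [0.5373, -0.1067, 0.1914]
orientation: [1.212, 1.211, -1.203]
force: [2.5, 1.2, -2.8]
opening: 0.0229
```

>>> apply_moves --series '[{"jaw": 1,"linear": [-0.0008,0.0005,0],"roll": 0},{"jaw": 1,"linear": [-0.0017,0.0005,0],"roll": 0},{"jaw": 1,"linear": [-0.0017,0.0005,0],"roll": 0}]'

```text
t: 16.18
tool_pos: [0.5373, -0.1066, 0.1922]
orientation: [1.211, 1.212, -1.204]
force: [0.7, 1.9, -2.6]
opening: 0.0233
```

>>> apply_moves --series '[{"jaw": 1,"linear": [-0.0017,0,0],"roll": 0},{"jaw": 1,"linear": [-0.0034,0,0],"roll": 0},{"jaw": 1,"linear": [-0.0034,0,0],"roll": 0}]'

```text
t: 16.55
tool_pos: [0.5373, -0.1063, 0.1934]
orientation: [1.212, 1.213, -1.204]
force: [5.0, 1.6, -8.8]
opening: 0.0232
```

The upper stop is at TCP z ≈ 0.193. Now the first stroke, in two parts so I can read the push while moving near the bottom.

>>> apply_moves --series '[{"jaw": 1,"linear": [0.0075,0,0.0017],"roll": 0},{"jaw": 1,"linear": [0.015,0,0.0033],"roll": 0},{"jaw": 1,"linear": [0.0222,0,0.0047],"roll": 0},{"jaw": 1,"linear": [0.0295,0,0.0058],"roll": 0},{"jaw": 1,"linear": [0.0368,0,0.0068],"roll": 0},{"jaw": 1,"linear": [0.0442,0,0.0077],"roll": 0},{"jaw": 1,"linear": [0.0513,0,0.0083],"roll": 0},{"jaw": 1,"linear": [0.0587,0,0.0088],"roll": 0}]'

```text
t: 17.55
tool_pos: [0.5374, -0.1118, 0.1579]
orientation: [1.211, 1.212, -1.204]
force: [-1.2, -3.2, 1.5]
opening: 0.0234
```

>>> apply_moves --series '[{"jaw": 1,"linear": [0.004,0,0.0002],"roll": 0},{"jaw": 1,"linear": [0.008,0,0.0004],"roll": 0}]'

```text
t: 17.8
tool_pos: [0.5374, -0.112, 0.1529]
orientation: [1.211, 1.213, -1.204]
force: [-1.9, -1.6, 3.4]
opening: 0.0233
```

>>> apply_moves --series '[{"jaw": 1,"linear": [-0.008,0,-0.0008],"roll": 0},{"jaw": 1,"linear": [-0.016,0,-0.0015],"roll": 0},{"jaw": 1,"linear": [-0.024,0,-0.0024],"roll": 0},{"jaw": 1,"linear": [-0.032,0,-0.0035],"roll": 0},{"jaw": 1,"linear": [-0.04,0,-0.0047],"roll": 0},{"jaw": 1,"linear": [-0.048,0,-0.006],"roll": 0},{"jaw": 1,"linear": [-0.056,0,-0.0075],"roll": 0},{"jaw": 1,"linear": [-0.0645,0,-0.009],"roll": 0},{"jaw": 1,"linear": [-0.065,0,-0.009],"roll": 0}]'

```text
t: 18.92
tool_pos: [0.5373, -0.1058, 0.1923]
orientation: [1.212, 1.214, -1.203]
force: [1.3, 4.5, -1.4]
opening: 0.0231
```

```bash
python3 - <<'E'
from h import *
plan([.5373,-.1063,.193],0)
a=grab('scene');c=proj(a,[[.538,.036,.12]])[0].astype(int)
cv2.imwrite('pics/c3.png',cv2.resize(a['pixels'][c[1]-45:c[1]+45,c[0]-60:c[0]+60],None,fx=6,fy=6,interpolation=cv2.INTER_CUBIC))
E
```

```text
t 18.93 pos [ 0.5373 -0.1058  0.1923] yaw_y 0.19 force [ 1.25  4.54 -1.44] open 0.0231 tilt [ 0.0016  0.0058 -1.    ]
 lin [-0.0011 -0.      0.0008] roll 0.006
```

View pics/c3.png

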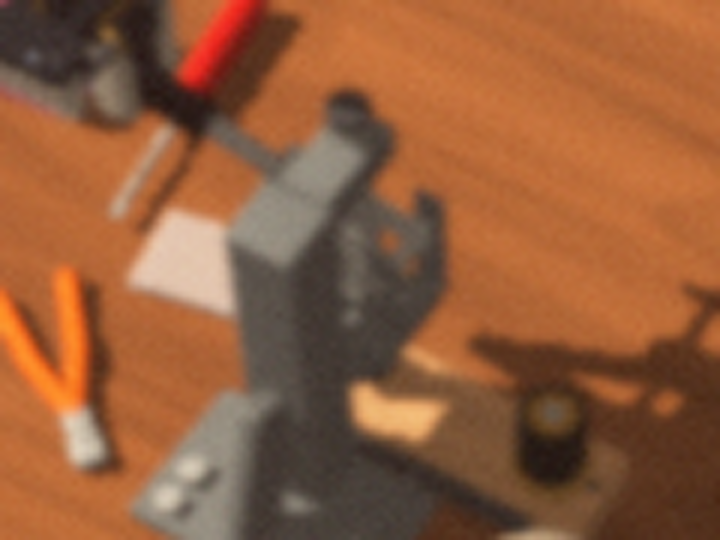

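The ram cap shows at (350,105), and the fence and board are undisturbed. Stroke 2 is sure to be idle, since the gap is at least 12 mm.

>>> apply_moves --series '[{"jaw": 1,"linear": [0.0062,0,0.0022],"roll": 0},{"jaw": 1,"linear": [0.0135,0,0.0038],"roll": 0},{"jaw": 1,"linear": [0.0207,0,0.0052],"roll": 0},{"jaw": 1,"linear": [0.028,0,0.0063],"roll": 0},{"jaw": 1,"linear": [0.0353,0,0.0073],"roll": 0},{"jaw": 1,"linear": [0.0427,0,0.0082],"roll": 0},{"jaw": 1,"linear": [0.0498,0,0.0088],"roll": 0},{"jaw": 1,"linear": [0.0572,0,0.0093],"roll": 0}]'

```text
t: 19.98
tool_pos: [0.5374, -0.1118, 0.1577]
orientation: [1.211, 1.213, -1.203]
force: [-1.3, -0.5, 1.0]
opening: 0.0234
```

>>> apply_moves --series '[{"jaw": 1,"linear": [0.004,0,0.0002],"roll": 0},{"jaw": 1,"linear": [0.008,0,0.0004],"roll": 0}]'

```text
t: 20.23
tool_pos: [0.5373, -0.1121, 0.1528]
orientation: [1.211, 1.213, -1.204]
force: [-0.8, 1.0, 2.0]
opening: 0.0231
```

>>> apply_moves --series '[{"jaw": 1,"linear": [-0.008,0,-0.0008],"roll": 0},{"jaw": 1,"linear": [-0.016,0,-0.0015],"roll": 0},{"jaw": 1,"linear": [-0.024,0,-0.0024],"roll": 0},{"jaw": 1,"linear": [-0.032,0,-0.0035],"roll": 0},{"jaw": 1,"linear": [-0.04,0,-0.0047],"roll": 0},{"jaw": 1,"linear": [-0.048,0,-0.006],"roll": 0},{"jaw": 1,"linear": [-0.056,0,-0.0075],"roll": 0},{"jaw": 1,"linear": [-0.0645,0,-0.009],"roll": 0},{"jaw": 1,"linear": [-0.065,0,-0.009],"roll": 0}]'

```text
t: 21.35
tool_pos: [0.5373, -0.1061, 0.1922]
orientation: [1.212, 1.214, -1.203]
force: [1.3, 3.5, -2.8]
opening: 0.0233
```

```bash
cat > cap.py <<'E'
from h import *
import sys
a=grab('scene');cv2.imwrite('pics/cap_%s.png'%sys.argv[1],a['pixels'])
plan(None)
g0=cv2.cvtColor(cv2.imread('pics/s0.png'),6);g=cv2.cvtColor(a['pixels'],6)
c=proj(a,[[.538,.036,.285]])[0].round().astype(int);print('cap px',c)
# vertical darkness profile at cap columns
for n,i in(('s0',g0),('now',g)):print(n,i[c[1]-9:c[1]+9,c[0]-3:c[0]+4].mean(1).round(0).astype(int))
E
python3 cap.py 2
```

```text
t 21.4 pos [ 0.5373 -0.1062  0.1921] yaw_y 0.19 force [ 1.26  4.35 -2.54] open 0.0235 tilt [ 0.0018  0.0057 -1.    ]
cap px [247 179]
s0 [134 135 135 134 135 134 131 125 111  99  93  90  89  82  77  85  95 102]
now [134 134 134 135 136 133 132 131 130 125 111  84  67  62  71  76  73  72]
```

>>> apply_moves --series '[{"jaw": 1,"linear": [0.0062,0,0.002],"roll": 0},{"jaw": 1,"linear": [0.0135,0,0.0035],"roll": 0},{"jaw": 1,"linear": [0.0207,0,0.0049],"roll": 0},{"jaw": 1,"linear": [0.028,0,0.006],"roll": 0},{"jaw": 1,"linear": [0.0353,0,0.007],"roll": 0},{"jaw": 1,"linear": [0.0427,0,0.0079],"roll": 0},{"jaw": 1,"linear": [0.0498,0,0.0085],"roll": 0},{"jaw": 1,"linear": [0.0572,0,0.009],"roll": 0}]'

```text
t: 22.4
tool_pos: [0.5374, -0.1119, 0.1576]
orientation: [1.211, 1.213, -1.203]
force: [-2.0, -0.7, 1.9]
opening: 0.0233
```

>>> apply_moves --series '[{"jaw": 1,"linear": [0.004,0,0.0002],"roll": 0},{"jaw": 1,"linear": [0.008,0,0.0004],"roll": 0}]'

```text
t: 22.65
tool_pos: [0.5374, -0.1122, 0.1527]
orientation: [1.211, 1.213, -1.203]
force: [-1.2, 0.1, 2.5]
opening: 0.0232
```

>>> apply_moves --series '[{"jaw": 1,"linear": [-0.008,0,-0.0008],"roll": 0},{"jaw": 1,"linear": [-0.016,0,-0.0015],"roll": 0},{"jaw": 1,"linear": [-0.024,0,-0.0024],"roll": 0},{"jaw": 1,"linear": [-0.032,0,-0.0035],"roll": 0},{"jaw": 1,"linear": [-0.04,0,-0.0047],"roll": 0},{"jaw": 1,"linear": [-0.048,0,-0.006],"roll": 0},{"jaw": 1,"linear": [-0.056,0,-0.0075],"roll": 0},{"jaw": 1,"linear": [-0.0645,0,-0.009],"roll": 0},{"jaw": 1,"linear": [-0.065,0,-0.009],"roll": 0}]'

```text
t: 23.78
tool_pos: [0.5373, -0.1062, 0.1921]
orientation: [1.212, 1.214, -1.202]
force: [0.5, 3.0, -1.8]
opening: 0.0231
```

```bash
python3 cap.py 3
```

```text
t 23.82 pos [ 0.5373 -0.1063  0.1919] yaw_y 0.2 force [ 1.84  3.24 -1.96] open 0.0229 tilt [ 0.0019  0.0059 -1.    ]
cap px [247 179]
s0 [134 135 135 134 135 134 131 125 111  99  93  90  89  82  77  85  95 102]
now [134 135 136 135 135 135 132 132 129 128 123 111  88  69  67  74  79  75]
```

Strokes 1–3 were idle (2.0–3.4 N), and the ram is dropping by about 1 px a stroke. Stroke 4 follows.

>>> apply_moves --series '[{"jaw": 1,"linear": [0.0062,0,0.002],"roll": 0},{"jaw": 1,"linear": [0.0135,0,0.0035],"roll": 0},{"jaw": 1,"linear": [0.0207,0,0.0049],"roll": 0},{"jaw": 1,"linear": [0.028,0,0.006],"roll": 0},{"jaw": 1,"linear": [0.0353,0,0.007],"roll": 0},{"jaw": 1,"linear": [0.0427,0,0.0079],"roll": 0},{"jaw": 1,"linear": [0.0498,0,0.0085],"roll": 0},{"jaw": 1,"linear": [0.0568,0,0.009],"roll": 0}]'

```text
t: 24.82
tool_pos: [0.5374, -0.1119, 0.1578]
orientation: [1.212, 1.213, -1.203]
force: [-2.9, 0.5, 3.8]
opening: 0.0231
```

>>> apply_moves --series '[{"jaw": 1,"linear": [0.004,0,0.0002],"roll": 0},{"jaw": 1,"linear": [0.008,0,0.0004],"roll": 0}]'

```text
t: 25.08
tool_pos: [0.5374, -0.1122, 0.1532]
orientation: [1.211, 1.213, -1.203]
force: [-4.1, 1.5, 6.6]
opening: 0.0234
```

>>> apply_moves --series '[{"jaw": 1,"linear": [-0.008,0,-0.0008],"roll": 0},{"jaw": 1,"linear": [-0.016,0,-0.0015],"roll": 0},{"jaw": 1,"linear": [-0.024,0,-0.0024],"roll": 0},{"jaw": 1,"linear": [-0.032,0,-0.0035],"roll": 0},{"jaw": 1,"linear": [-0.04,0,-0.0047],"roll": 0},{"jaw": 1,"linear": [-0.048,0,-0.006],"roll": 0},{"jaw": 1,"linear": [-0.056,0,-0.0075],"roll": 0},{"jaw": 1,"linear": [-0.0645,0,-0.009],"roll": 0},{"jaw": 1,"linear": [-0.065,0,-0.009],"roll": 0}]'

```text
t: 26.2
tool_pos: [0.5374, -0.1062, 0.1926]
orientation: [1.212, 1.214, -1.202]
force: [-0.4, 3.5, -2.5]
opening: 0.0231
```

```bash
python3 cap.py 4
```

```text
t 26.25 pos [ 0.5373 -0.1063  0.1925] yaw_y 0.22 force [ 0.67  3.6  -2.38] open 0.0234 tilt [ 0.0021  0.006  -1.    ]
cap px [247 179]
s0 [134 135 135 134 135 134 131 125 111  99  93  90  89  82  77  85  95 102]
now [133 134 135 136 135 134 133 130 129 128 127 119 101  80  68  71  79  80]
```

Stroke 4 needed about 4 N more than idle, so the foot now bears on the board. One more stroke should make it tight.

>>> apply_moves --series '[{"jaw": 1,"linear": [0.0072,0,0.002],"roll": 0},{"jaw": 1,"linear": [0.0145,0,0.0035],"roll": 0},{"jaw": 1,"linear": [0.0217,0,0.0049],"roll": 0},{"jaw": 1,"linear": [0.029,0,0.006],"roll": 0},{"jaw": 1,"linear": [0.0363,0,0.007],"roll": 0},{"jaw": 1,"linear": [0.0437,0,0.0079],"roll": 0},{"jaw": 1,"linear": [0.0508,0,0.0085],"roll": 0},{"jaw": 1,"linear": [0.0578,0,0.009],"roll": 0}]'

```text
t: 27.25
tool_pos: [0.5374, -0.1121, 0.1584]
orientation: [1.211, 1.213, -1.202]
force: [-5.5, 1.4, 9.0]
opening: 0.0231
```

>>> apply_moves --series '[{"jaw": 1,"linear": [0.004,0,0.0002],"roll": 0},{"jaw": 1,"linear": [0.0082,0,0.0004],"roll": 0}]'

```text
t: 27.5
tool_pos: [0.5374, -0.1126, 0.1543]
orientation: [1.211, 1.212, -1.203]
force: [-5.9, 3.0, 11.2]
opening: 0.0235
```

```bash
python3 cap.py 5
```

```text
t 27.55 pos [ 0.5374 -0.1126  0.154 ] yaw_y 0.19 force [-4.87  3.28  8.91] open 0.0233 tilt [ 0.0026  0.0046 -1.    ]
cap px [247 179]
s0 [134 135 135 134 135 134 131 125 111  99  93  90  89  82  77  85  95 102]
now [133 134 134 135 134 134 132 131 130 128 127 123 110  89  68  60  68  80]
```

>>> apply_moves --series '[{"jaw": 1,"linear": [0.0015,0,0],"roll": 0},{"jaw": 1,"linear": [0.0025,0,0],"roll": 0}]'

```text
t: 27.8
tool_pos: [0.5375, -0.1127, 0.1534]
orientation: [1.212, 1.212, -1.202]
force: [-6.4, 4.9, 9.3]
opening: 0.0234
```

Stroke 5 needed about 11.2 N at the bottom, roughly 8.5 N over idle, so the board is tight. I'll release the handle and back off.

>>> apply_moves --series '[{"jaw": -0.5,"linear": [0,0,0],"roll": 0},{"jaw": -0.5,"linear": [0,0,0],"roll": 0},{"jaw": -0.5,"linear": [0,0,0],"roll": 0},{"jaw": -0.5,"linear": [0,0,0],"roll": 0},{"jaw": -0.5,"linear": [0,0,0],"roll": 0},{"jaw": -0.5,"linear": [0,0,0],"roll": 0},{"jaw": -0.5,"linear": [-0.1,0,0],"roll": 0},{"jaw": -0.5,"linear": [-0.2,0,0],"roll": 0},{"jaw": -0.5,"linear": [-0.35,0,0.15],"roll": 0},{"jaw": -0.5,"linear": [-0.35,0,0.3],"roll": 0},{"jaw": -0.5,"linear": [-0.35,0,0.4],"roll": 0},{"jaw": -0.5,"linear": [-0.35,0,0.4],"roll": 0},{"jaw": -0.5,"linear": [-0.35,0,0.4],"roll": 0},{"jaw": -0.5,"linear": [-0.35,0,0.4],"roll": 0}]'

```text
t: 29.55
tool_pos: [0.5375, -0.3543, 0.3618]
orientation: [1.213, 1.212, -1.204]
force: [-0.5, 0.4, 0.2]
opening: 0.0695
```

```bash
python3 cap.py 6; python3 - <<'E'
from h import *
a=grab('scene')['pixels'];b=grab('top')['pixels']
f=lambda i:cv2.resize(i,(396,396),interpolation=cv2.INTER_CUBIC)
cv2.imwrite('pics/fin.png',np.hstack([f(a[150:270,185:305]),f(b[110:250,210:400][:, :190])]))
E
```

```text
t 29.6 pos [ 0.5377 -0.3531  0.3619] yaw_y 0.18 force [-0.04 -0.95  0.13] open 0.0696 tilt [ 0.0026  0.0054 -1.    ]
cap px [247 179]
s0 [134 135 135 134 135 134 131 125 111  99  93  90  89  82  77  85  95 102]
now [134 136 136 135 135 134 133 131 130 128 128 128 123 115 102  93  90  87]
```

View pics/fin.png

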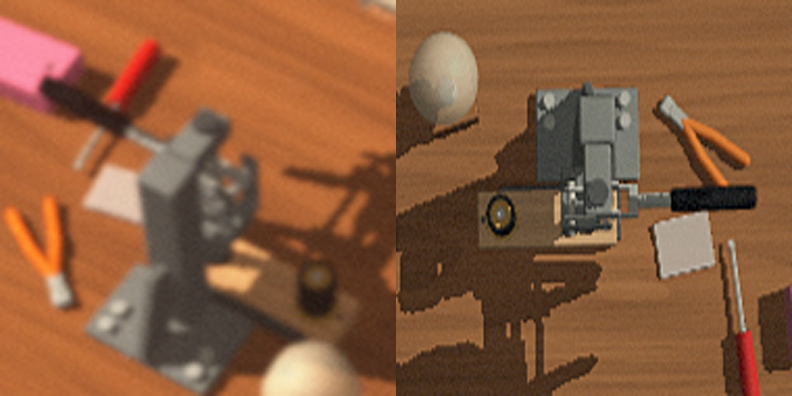

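The board is at home and the bystanders are where they were: cutters at (50,250) left crop, bulb at (445,80), plate at (683,245) and screwdriver at (740,320) right crop. Last check before handing in: did the lever stay down? If the holding pawl had missed, the ram would have pushed it back up.

```bash
python3 - <<'E'
from h import *
for n in('scene','top'):
    c=grab(n);g=cv2.cvtColor(c['pixels'],6)
    for th in(0,.1,.2,.227):
        a=.25-th
        P=[[.537,.0655-r*np.cos(a),.165+r*np.sin(a)] for r in(.130,.15,.17,.19,.21,.23,.236,.240,.244)]
        q=proj(c,P).round().astype(int);print(n,th,q[0],q[-1],[int(g[v,u]) for u,v in q])
E
```

```text
scene 0 [224 185] [196 166] [54, 103, 58, 60, 115, 173, 180, 179, 181]
scene 0.1 [224 187] [196 170] [61, 38, 43, 40, 50, 127, 163, 172, 179]
scene 0.2 [224 189] [196 175] [113, 42, 38, 41, 39, 37, 44, 91, 141]
scene 0.227 [224 190] [196 176] [135, 42, 36, 37, 38, 38, 48, 72, 126]
top 0 [342 179] [386 177] [8, 18, 25, 25, 32, 33, 90, 111, 107]
top 0.1 [342 180] [386 178] [10, 17, 21, 27, 30, 22, 94, 105, 108]
top 0.2 [342 180] [385 179] [10, 17, 27, 29, 33, 28, 41, 88, 104]
top 0.227 [342 181] [384 180] [2, 17, 27, 31, 33, 29, 22, 83, 107]
```

The handle's pixels fit the lever staying down (0.20–0.227 rad) and rule out 0–0.1 rad, so the holding pawl holds the ram. I'm handing in.

```bash
python3 -c "
from h import *
print(close_job())"
```

```text
the job is handed in; nothing more can be done
None
```

The job is handed in at about 30 s of the 70 s allowed. The board is home in the fence corner and clamped after five pump strokes. No verdict was reported.

- **Board:** I gripped the smaller pale-wood board by its barrel and slid it in. Both fence contacts showed in the wrist force, at about 6 N in y and 6.6 N in x. Before pumping, the wrist view put it square to about 0.003 rad. I did not re-measure the angle afterwards; the last pictures still show it home.
- **Clamping:** The push near the bottom of each stroke was 3.4, 2.0, 2.5, 6.6 and 11.2 N. Stroke 5 was therefore about 8.5 N above the idle strokes, slightly over the stated 7 to 8 N but well under the 15 N crush limit, so I stopped there. I could not measure the foot's force on the board directly.
- **Release:** I let go with the lever at the bottom. It stayed down, so the holding pawl holds the ram.
- **Bystanders:** They look unmoved, and the gripper is clear of everything.
- **Disagreements:** The early top-view position of the fence corner differed from the contact position by 2 to 3 mm, and I relied on contact. One automatic bulb measurement was bad, so I ignored it.

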